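# Gauge hot-air nozzles on a fit pin and sort them

## Task

Try the row of hot-air nozzles on the brass gauge pin one after another, starting with the one at the robot's left end and working to the right: one that slides fully home must be let go there with its spout pointing at the yellow mark and then be stood upright on the green board, while one that sticks on the pin's cone must not be forced and goes into the red tray. Leave the jars and the hot-air gun where they are.

Things in the scene. Friction and masses are not known exactly. Their poses are not given: they have to be found in the camera images.
- nozzle_1a: Hot-air nozzle of row place 1 (it or its look-alike, never both), open end down: collar, diameter 40 mm (foot rim: 52 mm, 6 mm high), closed on top, bore 44 mm deep; on top a flat copper spout 18 mm wide, 46-60 mm above the underside. Origin on the axis at the underside; z up; +x where the spout points, its mouth 36 mm from the axis. Grip it above the rim, fingers closing along y.
- nozzle_1b: Hot-air nozzle of row place 1 (it or its look-alike, never both); outwardly the same as nozzle_1a, with the same axes. Its fit is unknown until tried.
- nozzle_2a: Hot-air nozzle of row place 2 (always there); outwardly the same as nozzle_1a, with the same axes. Its fit is unknown until tried.
- nozzle_3a: Hot-air nozzle of row place 3 (it or its look-alike, never both); outwardly the same as nozzle_1a, with the same axes. Its fit is unknown until tried.
- nozzle_3b: Hot-air nozzle of row place 3 (it or its look-alike, never both); outwardly the same as nozzle_1a, with the same axes. Its fit is unknown until tried.
- nozzle_4a: Hot-air nozzle of row place 4 (it or its look-alike, never both, or neither); outwardly the same as nozzle_1a, with the same axes. Its fit is unknown until tried.
- nozzle_4b: Hot-air nozzle of row place 4 (it or its look-alike, never both, or neither); outwardly the same as nozzle_1a, with the same axes. Its fit is unknown until tried.
- nozzle_5a: Hot-air nozzle of row place 5 (it or its look-alike, never both, or neither); outwardly the same as nozzle_1a, with the same axes. Its fit is unknown until tried.
- nozzle_5b: Hot-air nozzle of row place 5 (it or its look-alike, never both, or neither); outwardly the same as nozzle_1a, with the same axes. Its fit is unknown until tried.
- mat: Cork mat, 120 x 440 x 2 mm, fixed; origin at the centre of its underside, y along its length. The nozzles stand in one row along y, 85 mm apart: place 1 at y = +170 mm (the robot's left), then 2, 3, 4, and place 5 at y = -170 mm; each within 12 mm in x and 5 mm in y.
- gauge: Fit gauge, fixed: round dark base, diameter 84, height 15 mm, with an upright brass pin 40 mm tall: 30 mm thick for 18 mm, then a 6 mm cone to a lead 24 mm thick, 11 mm long, and a tapered nose. A fitting nozzle comes to rest on the base; a tight one stops about 21 mm higher, on the cone. Origin at the centre of the underside, z up, +x towards the yellow mark on the base.
- home (a point): Point on the pin's axis at the height of the base's top (15 mm above the gauge's origin): the origin of a nozzle that is fully home lies here.
- mark (a point): The yellow mark at the rim of the gauge's base: 45 mm from the pin's axis, at the height of the base's top.
- board: Green board for nozzles that fit, 170 (x) x 250 (y) x 2 mm, fixed; origin at the centre of its underside. Its place and the tray's may be exchanged.
- tray: Red open tray for tight nozzles, 200 x 200 x 25 mm, walls 4 mm, floor about 4 mm thick, fixed; origin at the centre of its underside.
- jar_open: Bystander: amber glass candle jar filled with white wax, 76 mm in diameter, 84 mm high, with a wick; origin at the centre of its underside.
- jar_lidded: Bystander: amber glass candle jar with a gold lid, 76 mm in diameter, 90 mm high; origin at the centre of its underside.
- hot_air_gun: Bystander: yellow hot-air gun lying on its side, about 210 x 180 x 69 mm; origin under the middle of its barrel, which lies along x; its handle points to +y.
Not all that is in view belongs to the job. Leave any blue look-alike of the nozzle_1a alone.

How it is judged:
By the outcome, as a careful person would: the job done as asked, in the order asked, and still so for the second after the job is handed in, with the robot touching nothing.
Of nozzle_1a, nozzle_1b only 1 to 1 are there at a start; the rules pass over those that are not, and their reading is None.
Of nozzle_3a, nozzle_3b only 1 to 1 are there at a start; the rules pass over those that are not, and their reading is None.
Of nozzle_4a, nozzle_4b only 1 to 1 are there at a start; the rules pass over those that are not, and their reading is None.
Of nozzle_5a, nozzle_5b only 1 to 1 are there at a start; the rules pass over those that are not, and their reading is None.
Of nozzle_4a, nozzle_4b, nozzle_5a, nozzle_5b only 2 to 4 are there at a start; the rules pass over those that are not, and their reading is None.
At some moment in a run one of nozzle_1a, nozzle_1b, nozzle_2a, nozzle_3a, nozzle_3b, nozzle_4a, nozzle_4b, nozzle_5a, nozzle_5b may be knocked a few centimetres aside while the robot is not near it.
It also fails if it takes over 210 s, if anything falls off the work surface, if the arm or the gripper's body presses on something with over 40 N, if the wrist force passes 120 N, or if a joint passes its speed limit or range.

## Robot

A 6-joint arm with a two-finger parallel gripper is mounted at the origin on the work surface. World frame = base frame: x ahead of the robot, y to its left, z up, the work surface at z = 0. Lengths are in m, angles in rad, forces in N, time in s.
With the tool pointing down it reaches from about 0.275 to 0.975 m from the base axis. Payload 8.4 kg.
Tool frame: the origin (TCP) lies between the finger pads; the fingertips stand 8 mm ahead of it and the grasp point (between the pads) lies 11 mm behind it; z points along the fingers, y is the line along which they close (so a half turn about z gives the same grasp; the last joint's range is limited). The gripper opens to 92 mm and grips with 3 to 60 N. Pads are 20 mm wide; open, the fingers measure 128 mm over their backs; the gripper's body (75 mm by 189 mm) begins 69 mm behind the grasp point.
Start: joints at [-1.23, 0.353, 1.633, -0, 1.155, -0.002], TCP at [0.21, -0.589, 0.223] pointing down, gripper open.
Joint ranges: [-2.63, 2.63], [-0.92, 2.1], [0.06, 2.66], [-1.3, 4.44], [0, 2.69], [-3.02, 3.02]. Speed limits (rad/s): [2.22, 2.22, 2.79, 3.14, 3.14, 3.14].

## Interface

Orientations are given as a rotation vector (axis times angle).
In Python, from rig import movep, line_to, set_joints, grip, wait, ik, sense, snapshot, MotionError, hand_in gives the robot as it stands. The module is installed in compiled form; this text tells all that it offers. Calls block until the motion is done:
- movep(position, orientation): joint-space move of the TCP to a pose.
- line_to(position, rot=None, velocity=0.15, until_force=None): straight line of the TCP; rot=None keeps the orientation; velocity is the mean speed in m/s. With until_force (N) it stops when the force on the tool has changed by that much, and returns True; else False.
- set_joints(angles): joint-space move.
- grip(opening, grip_force=None): finger opening in m; grip_force is the grip in N (None keeps the last); returns when the fingers have stopped.
- wait(seconds).
- ik(position, orientation): joint angles nearest the present ones, or None.
- sense(): the state.
- snapshot(name): name is "side" or "top"; returns a dict with "img" (480x640x3 uint8, red, green, blue), "fx", "fy", "cx", "cy" (pixels), "R" (3x3) and "t" (3): a world point X has camera coordinates R X + t. Camera axes: x right, y down, z forward; pixel columns grow to the right and rows downward; lengths in m; the calibration is good to about 2 mm. A picture is of the moment at which its call begins. There is no depth.
A pose or a line that the arm cannot do raises MotionError and nothing moves.
- hand_in(): hands the job in; it is judged then, once.
The state is a dict: "time": time; "joint_pos": joint angles; "qd": joint speeds; "joint_torque": joint torques, N m; "tcp_pos": TCP position; "tool_rot": TCP orientation; "contact_force": force on the tool from outside, world axes, zero at the start; "wrist_torque": the same for the moment, N m; "finger_gap": finger opening in m; "grip_force": force on a finger pad.
Only numpy, scipy, OpenCV 4.12 (cv2) and the standard library are available. Lean on these libraries where they do the work, as an engineer would, in place of code of your own. Each camera call takes 0.05 s, during which the arm holds its last target. There are 200 camera calls.

## Working session

There is one attempt and no reset: what is moved stays moved. The work goes in short steps, each a Python script; the robot and the scene stay as the last script left them, time stands still between calls to the robot, and variables do not carry over. Pictures are saved under pics/ and viewed, at most 14 in all, crops included, and the job is handed in when it is done.

```bash
mkdir -p pics; ls; python3 - <<'E'
from rig import *
import cv2,numpy as np
for n in("top","side"):
    s=snapshot(n); cv2.imwrite(f"pics/{n}0.png",s["img"][:,:,::-1]); np.savez(f"{n}0.npz",**s)
    print(n,s["fx"],s["cx"],s["cy"],(-np.array(s["R"]).T@s["t"]).round(3),np.round(s["R"],3).tolist())
st=sense();print(st["time"],st["tool_rot"],st["finger_gap"])
E
```

```text
pics
top 449.71131147747695 321.90206777075707 244.62119686128491 [0.481 0.056 1.084] [[0.006, -1.0, -0.001], [-0.99, -0.006, -0.138], [0.138, 0.002, -0.99]]
side 491.84350169547776 321.80857913062005 237.46319911239067 [0.248 0.814 0.884] [[-0.906, -0.423, -0.001], [-0.3, 0.644, -0.703], [0.298, -0.637, -0.711]]
0.1 [-3.09435326e+00 -5.35519323e-01  2.92025284e-04] 0.09190816497292466
```

View pics/top0.png

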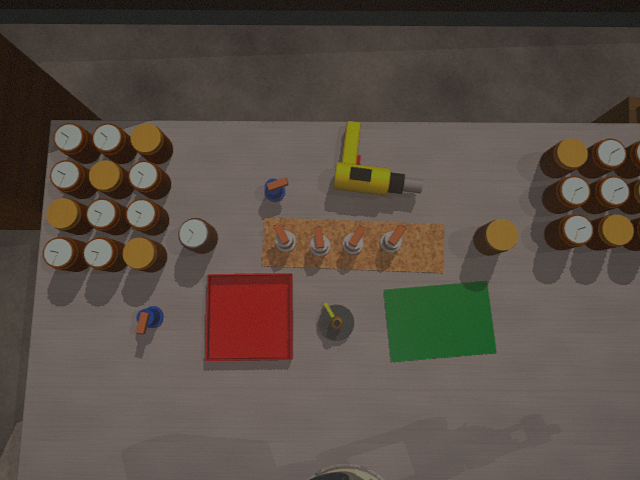

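View pics/side0.png

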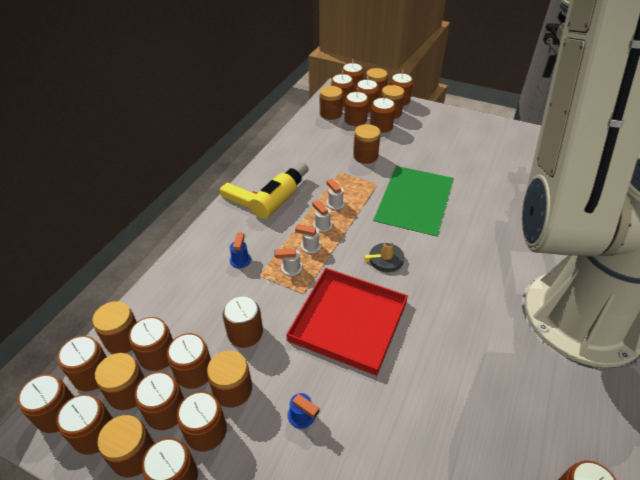

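```bash
python3 - <<'E'
import cv2
a=cv2.imread("pics/top0.png")[215:350,262:422]; cv2.imwrite("pics/c1.png",cv2.resize(a,None,fx=4.9,fy=4.4,interpolation=cv2.INTER_CUBIC) if 0 else cv2.resize(a,None,fx=4.4,fy=4.4,interpolation=cv2.INTER_CUBIC))
a=cv2.imread("pics/side0.png")[170:285,255:415]; cv2.imwrite("pics/c2.png",cv2.resize(a,None,fx=5,fy=5,interpolation=cv2.INTER_CUBIC))
E
```

```text
(no output)
```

View pics/c1.png

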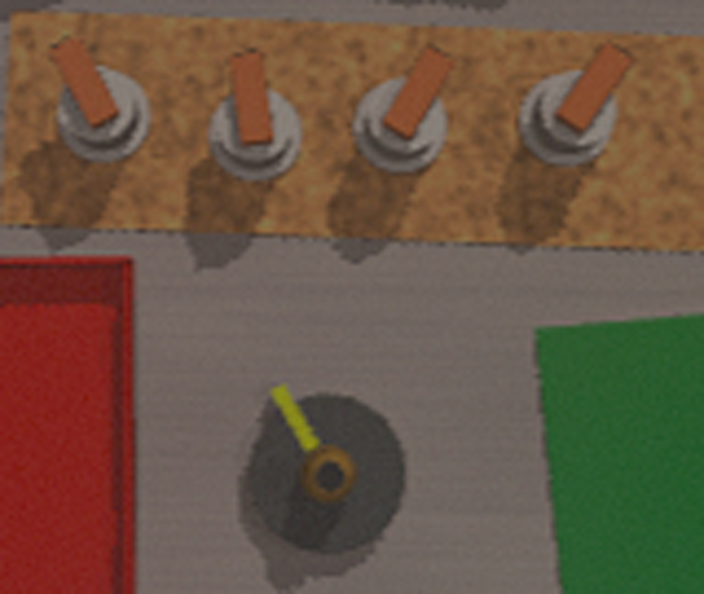

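View pics/c2.png

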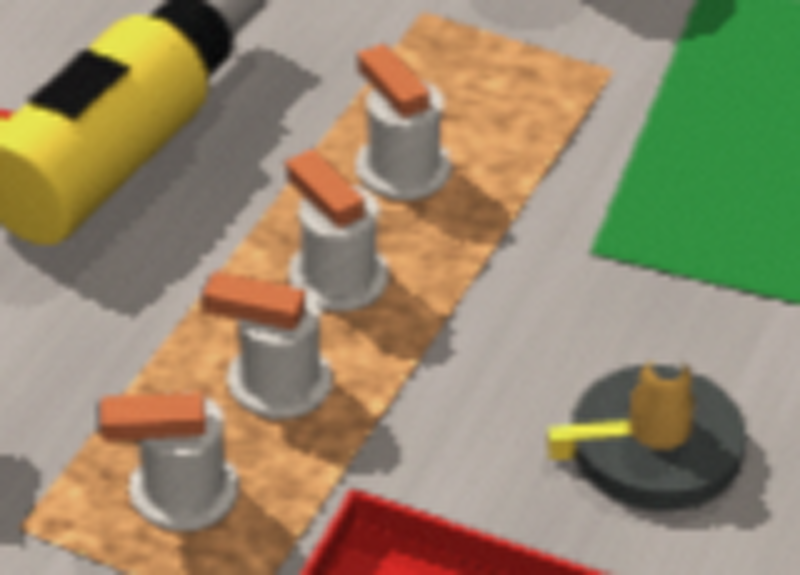

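```bash
cat > vis.py <<'E'
import numpy as np, cv2
from rig import snapshot
def ray(s,uv,z):
    R=np.array(s["R"]);c=-R.T@s["t"]
    d=R.T@np.array([(uv[0]-s["cx"])/s["fx"],(uv[1]-s["cy"])/s["fy"],1])
    return c+d*(z-c[2])/d[2]
def proj(s,X):
    p=np.array(s["R"])@X+s["t"]; return np.array([s["fx"]*p[0]/p[2]+s["cx"],s["fy"]*p[1]/p[2]+s["cy"]])
def copper(s):
    h=cv2.cvtColor(s["img"],cv2.COLOR_RGB2HSV).astype(int)
    r,g,b=[s["img"][:,:,i].astype(int) for i in range(3)]
    return ((h[...,0]<=13)&(h[...,1]>115)&(h[...,2]>100)&(g>0.36*r)&(g<0.62*r)&(b<0.48*r)).astype(np.uint8)
def nozzles(s,zb=0.002):
    """top view: list of (pixel, axis xy from spout, yaw, length, width, axis xy from grey rim)"""
    m=cv2.morphologyEx(copper(s),cv2.MORPH_OPEN,np.ones((3,3),np.uint8))
    h=cv2.cvtColor(s["img"],cv2.COLOR_RGB2HSV)
    out=[]
    n,L,st,ce=cv2.connectedComponentsWithStats(m)
    for i in range(1,n):
        if not 60<st[i,4]<400: continue
        ys,xs=np.nonzero(L==i)
        P=np.array([ray(s,p,zb+.06)[:2] for p in zip(xs,ys)])
        (c,sz,a)=cv2.minAreaRect((P*1000).astype(np.float32))
        if max(sz)<30 or max(sz)>60 or min(sz)>28: continue
        mu=P.mean(0); d=np.linalg.svd(P-mu)[2][0]
        # grey pixels near (collar lies at the back end of the spout)
        Y,X=np.mgrid[0:480,0:640]
        near=np.hypot(X-ce[i][0],Y-ce[i][1])<26
        g=((h[...,1]<45)&(h[...,2]>95)&near).astype(np.uint8)
        g=cv2.morphologyEx(g,cv2.MORPH_OPEN,np.ones((2,2),np.uint8))
        N,G,S,C=cv2.connectedComponentsWithStats(g)
        rim=None;rad=0
        if N>1:
            k=1+np.argmax(S[1:,4]); yy,xx=np.nonzero(G==k)
            Q=np.array([ray(s,p,zb+.004)[:2] for p in zip(xx,yy)],np.float32)
            (rx,ry),rad=cv2.minEnclosingCircle(Q*1000); rim=np.array([rx,ry])/1000
        if rim is not None and np.dot(mu-rim,d)<0: d=-d
        elif rim is None and d[0]<0: d=-d
        t=(P-mu)@d; mouth=mu+d*(np.percentile(t,98)); 
        out.append(dict(px=ce[i].round(),ax=(mouth-d*.036).round(4),yaw=np.arctan2(d[1],d[0]),size=np.round(sz),rim=rim,rad=round(rad,1),n=st[i,4]))
    return sorted(out,key=lambda o:-o["ax"][1])
E
python3 - <<'E'
from vis import *
s=dict(np.load("top0.npz"));d=dict(np.load("side0.npz"))
for o in nozzles(s): print({k:(np.round(v,4).tolist() if not isinstance(v,(float,int)) else round(float(v),3)) for k,v in o.items()})
def mask(im,lo,hi,box): 
    h=cv2.cvtColor(im,cv2.COLOR_RGB2HSV); m=cv2.inRange(h,lo,hi); z=np.zeros_like(m); x0,x1,y0,y1=box; z[y0:y1,x0:x1]=m[y0:y1,x0:x1]; return z
def big(m):
    n,L,S,C=cv2.connectedComponentsWithStats(m); k=1+np.argmax(S[1:,4]); return L==k
for nm,lo,hi,z in(("board",(45,120,40),(75,255,255),.002),("tray",(0,180,60),(6,255,255),.025)):
    m=big(mask(s["img"],lo,hi,(180,520,255,380))); ys,xs=np.nonzero(m)
    P=np.array([ray(s,p,z)[:2] for p in zip(xs,ys)],np.float32); print(nm,cv2.minAreaRect(P*1000))
# gauge
m=mask(s["img"],(24,150,90),(34,255,255),(310,360,290,340)); ys,xs=np.nonzero(big(m))
P=np.array([ray(s,p,.017)[:2] for p in zip(xs,ys)]); mu=P.mean(0);dd=np.linalg.svd(P-mu)[2][0]; print("mark",mu,np.arctan2(dd[1],dd[0]),P[:,0].max(),len(P))
h=cv2.cvtColor(s["img"],cv2.COLOR_RGB2HSV)
print(h[315:332:2,326:348:2].tolist() if 0 else "")
m=mask(s["img"],(8,120,50),(23,255,255),(325,350,310,335)); ys,xs=np.nonzero(big(m))
Q=np.array([ray(s,p,.05)[:2] for p in zip(xs,ys)],np.float32); print("pin",xs.mean(),ys.mean(),cv2.minEnclosingCircle(Q*1000),Q.mean(0),len(Q))
m=mask(s["img"],(0,0,0),(180,255,80),(310,365,298,350)); ys,xs=np.nonzero(big(m))
Q=np.array([ray(s,p,.015)[:2] for p in zip(xs,ys)],np.float32); print("base",cv2.minEnclosingCircle(Q*1000),Q.mean(0),len(Q))
E
```

```text
{'px': [142.0, 322.0], 'ax': [0.4317, 0.4628], 'yaw': -0.195, 'size': [15.0, 46.0], 'rim': [0.4407, 0.4804], 'rad': 62.3, 'n': 146}
{'px': [281.0, 233.0], 'ax': [0.6636, 0.1596], 'yaw': -2.66, 'size': [45.0, 15.0], 'rim': [0.6553, 0.2057], 'rad': 35.8, 'n': 132}
{'px': [277.0, 183.0], 'ax': [0.7727, 0.1501], 'yaw': 1.924, 'size': [15.0, 46.0], 'rim': [0.7818, 0.1666], 'rad': 65.7, 'n': 124}
{'px': [319.0, 237.0], 'ax': [0.6556, 0.0673], 'yaw': -2.983, 'size': [45.0, 16.0], 'rim': [0.6955, 0.0603], 'rad': 39.2, 'n': 131}
{'px': [357.0, 235.0], 'ax': [0.6581, -0.0297], 'yaw': 2.636, 'size': [16.0, 46.0], 'rim': [0.6923, -0.0312], 'rad': 47.6, 'n': 129}
{'px': [397.0, 234.0], 'ax': [0.6607, -0.1234], 'yaw': 2.503, 'size': [16.0, 46.0], 'rim': [0.6891, -0.1287], 'rad': 52.4, 'n': 132}
board ((451.32470703125, -221.5836181640625), (168.3844451904297, 247.26785278320312), 5.165177822113037)
tray ((459.3761291503906, 226.91183471679688), (197.89459228515625, 196.77685546875), 0.8866763114929199)
mark [0.47546573 0.04097233] -2.5695885747554255 0.4909594396999413 52

pin 336.18918918918916 321.7162162162162 ((447.8706359863281, 23.84711265563965), 13.720771789550781) [0.44870093 0.02414251] 74
base ((446.97467041015625, 27.35179328918457), 45.67655944824219) [0.4440076  0.02481217] 950
```

```bash
python3 - <<'E'
s=open("vis.py").read()
a=s.index("        # grey pixels"); b=s.index("    return sorted")
s=s[:a]+'''        sat=lambda w:(lambda u:int(h[int(round(u[1])),int(round(u[0])),1]))(proj(s,np.r_[w,zb+.046]))
        s1,s2=sat(mu-d*.0275),sat(mu+d*.0275)
        flip=(s1>s2) if abs(s1-s2)>25 else d[0]<0
        if flip: d=-d
        ax=mu-d*.012
        Y,X=np.mgrid[0:480,0:640]; u=proj(s,np.r_[ax,zb+.02])
        g=(h[...,1]<60)&(h[...,2]>70)&(np.hypot(X-u[0],Y-u[1])<14.5)
        Q=np.array([ray(s,(x,y),zb+.004)[:2] for y,x in zip(*np.nonzero(g))],np.float32)
        (rx,ry),rad=cv2.minEnclosingCircle(Q*1000) if len(Q) else ((0,0),0)
        out.append(dict(px=ce[i].round(),ax=ax,yaw=np.arctan2(d[1],d[0]),size=np.round(sz),rim=np.array([rx,ry])/1000,rad=rad,sat=(s1,s2)))
'''+s[b:]
open("vis.py","w").write(s)
E
python3 - <<'E'
from vis import *
s=dict(np.load("top0.npz"));d=dict(np.load("side0.npz"))
m=cv2.morphologyEx(copper(d),cv2.MORPH_OPEN,np.ones((3,3),np.uint8))
n,L,S,C=cv2.connectedComponentsWithStats(m); C=C[1:][(S[1:,4]>60)&(S[1:,4]<500)]
for o in nozzles(s):
    pc=proj(d,np.r_[o["ax"]+.012*np.array([np.cos(o["yaw"]),np.sin(o["yaw"])]),.055])
    dd=C-pc;k=np.argmin(np.hypot(*dd.T))
    print({k:(np.round(v,4).tolist() if not np.isscalar(v) else round(float(v),3)) for k,v in o.items()},"side diff px",dd[k].round(1))
h=cv2.cvtColor(d["img"],cv2.COLOR_RGB2HSV); mm=cv2.inRange(h,(8,140,60),(22,255,255)); z=np.zeros_like(mm); z[238:264,379:398]=mm[238:264,379:398]
ys,xs=np.nonzero(z); print("brass side",xs.mean(),ys.mean(),xs.min(),xs.max(),ys.min(),ys.max(),len(xs))
for p in((.4485,.0242),(.446,.026)): print(proj(d,np.r_[p,.033]),proj(d,np.r_[p,.055]),proj(d,np.r_[p,.015]))
E
```

```text
{'px': [142.0, 322.0], 'ax': [0.4339, 0.4624], 'yaw': -0.195, 'size': [15.0, 46.0], 'rim': [0.4325, 0.4687], 'rad': 34.115, 'sat': [178, 28]} side diff px [0.2 1. ]
{'px': [277.0, 183.0], 'ax': [0.7718, 0.1526], 'yaw': 1.924, 'size': [15.0, 46.0], 'rim': [0.7767, 0.1533], 'rad': 36.638, 'sat': [33, 124]} side diff px [-0.4 -0.1]
{'px': [281.0, 233.0], 'ax': [0.6397, 0.1471], 'yaw': 0.482, 'size': [45.0, 15.0], 'rim': [0.6407, 0.1475], 'rad': 25.963, 'sat': [116, 31]} side diff px [-0.2 -0.5]
{'px': [319.0, 237.0], 'ax': [0.6297, 0.0631], 'yaw': 0.158, 'size': [45.0, 16.0], 'rim': [0.6299, 0.0633], 'rad': 25.308, 'sat': [135, 36]} side diff px [-0.3 -0.7]
{'px': [357.0, 235.0], 'ax': [0.6349, -0.0169], 'yaw': -0.506, 'size': [16.0, 46.0], 'rim': [0.6353, -0.0163], 'rad': 25.488, 'sat': [140, 40]} side diff px [ 0.  -0.7]
{'px': [397.0, 234.0], 'ax': [0.6393, -0.1076], 'yaw': -0.639, 'size': [16.0, 46.0], 'rim': [0.6394, -0.1087], 'rad': 26.908, 'sat': [125, 38]} side diff px [ 0.4 -0.5]
brass side 386.9251700680272 251.75510204081633 381 392 244 259 147
[386.17039862 250.03011474] [387.03846017 243.59273253] [385.47727191 255.17021291]
[386.90900743 250.85664334] [387.78853917 244.41990594] [386.20674987 255.99602297]
```

```bash
cat > arm.py <<'E'
import numpy as np
from rig import *
H=.019            # TCP above the nozzle's underside
YM=.567           # yaw of the yellow mark
def rot(y): return np.array([np.cos(y/2),np.sin(y/2),0])*np.pi
def P(xy,z): return [float(xy[0]),float(xy[1]),float(z)]
def st(tag=""):
    s=sense(); print(tag,"t%.1f"%s["time"],np.round(s["tcp_pos"],4),"F",np.round(s["contact_force"],1),"M",np.round(s["wrist_torque"],2),"gap %.4f gf %.1f"%(s["finger_gap"],s["grip_force"])); return s
def pick(xy,yaw,zb,up=.125,op=.062):
    grip(op); movep(P(xy,up),rot(yaw))
    line_to(P(xy,zb+H+.03),velocity=.2)
    if line_to(P(xy,zb+H),velocity=.06,until_force=6): st("!contact on approach")
    grip(.02,grip_force=25); s=st("gripped")
    line_to(P(xy,up),velocity=.2)
    return s
E
python3 - <<'E'
from arm import *
q=ik(P((.64,.147),.125),rot(.48)); print(np.round(q,2))
pick((.640,.1472),.482,.002); st("lifted")
movep(P((.4475,.025),.125),rot(YM)); st("over pin")
from vis import *
for n in("top","side"):
    s=snapshot(n); np.savez(n+"1.npz",**s); cv2.imwrite(f"pics/{n}1.png",s["img"][:,:,::-1])
s=dict(np.load("side1.npz"))
cv2.imwrite("pics/c3.png",cv2.resize(s["img"][160:310,300:460,::-1],None,fx=4,fy=4))
E
```

```text
[0.22 0.5  1.64 0.   1.   1.31]
gripped t5.3 [0.6402 0.1472 0.0213] F [-0.7  0.1  2.1] M [ 0.01  0.02 -0.02] gap 0.0398 gf 25.0
lifted t6.0 [0.6393 0.147  0.1241] F [ 0.2 -0.1 -1.5] M [-0.02 -0.02  0.02] gap 0.0397 gf 25.0
over pin t6.9 [0.449  0.0253 0.1251] F [ 1.1  0.1 -1.1] M [-0.03 -0.07  0.01] gap 0.0399 gf 25.0
```

View pics/c3.png

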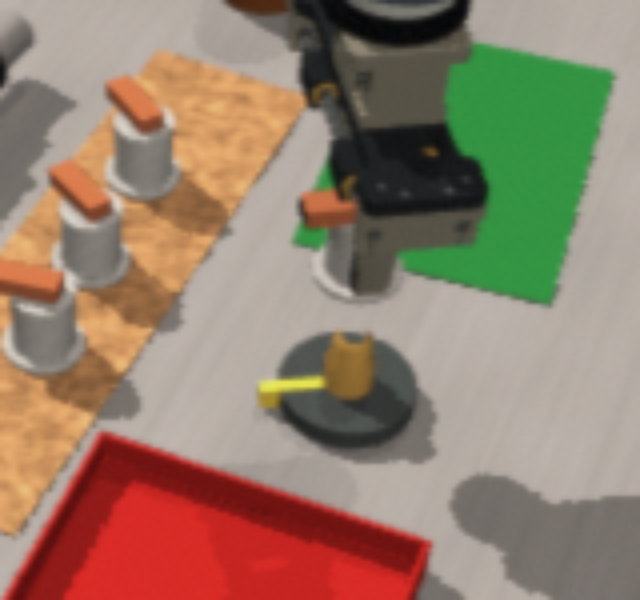

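```bash
cat >> arm.py <<'E'
def probe(c,z,axes=((1,0),(0,1)),reach=.006,f=2.5):
    """inside the bore over the lead: feel for the walls, return the centre and slack"""
    c=np.array(c,float)
    for a in axes:
        a=np.array(a,float); e=[]
        for sg in(1,-1):
            h=line_to(P(c+sg*reach*a,z),velocity=.008,until_force=f)
            p=np.array(sense()["tcp_pos"][:2]); e.append((p-c)@a); 
            if not h: print("no wall",sg*a)
            line_to(P(c,z),velocity=.03); wait(.15)
        c=c+a*(e[0]+e[1])/2; print("axis",a,"walls",np.round(e,4),"centre",c.round(4))
        line_to(P(c,z),velocity=.03); wait(.15)
    return c
E
python3 - <<'E'
from arm import *
c=(.4475,.025)
line_to(P(c,.085),velocity=.1); wait(.3); st("above")
h=line_to(P(c,.062),velocity=.02,until_force=3); st("lead %s"%h)
if not h:
    wait(.3); st(); u=(np.cos(YM),np.sin(YM)); v=(-u[1],u[0])
    probe(c,.062,(u,v)); st()
E
```

```text
above t7.9 [0.4479 0.025  0.0855] F [ 0.8 -0.9 -0.9] M [ 0.02 -0.06  0.02] gap 0.0398 gf 25.0
lead False t9.2 [0.4476 0.025  0.0621] F [ 0.5  0.8 -2.2] M [-0.04 -0.05 -0.02] gap 0.0399 gf 25.0
 t9.5 [0.4475 0.025  0.0621] F [ 0.4 -0.1 -1.3] M [-0.04 -0.03 -0.05] gap 0.0398 gf 25.0
axis [0.84351608 0.53710392] walls [ 0.0029 -0.0055] centre [0.4464 0.0243]
axis [-0.53710392  0.84351608] walls [ 0.0032 -0.0056] centre [0.4471 0.0233]
 t14.6 [0.4471 0.0233 0.062 ] F [-0.2  0.3 -1.3] M [-0.   -0.03 -0.03] gap 0.0399 gf 25.0
```

```bash
cat >> arm.py <<'E'
def seat(c,f=5):
    h=line_to(P(c,.0345),velocity=.02,until_force=f); s=st("stopped" if h else "home?"); return s["tcp_pos"][2]-H
E
python3 - <<'E'
from arm import *
print("underside",seat((.4471,.0233)))
E
```

```text
home? t16.1 [0.4472 0.0233 0.0346] F [ 0.9 -0.1 -2. ] M [-0.06 -0.03  0.04] gap 0.0397 gf 25.0
underside 0.015600484809248766
```

```bash
cat >> arm.py <<'E'
from vis import nozzles
AWAY=(.33,-.35)
def look(zb=.002,show=True):
    movep(P(AWAY,.2),rot(0)); s=snapshot("top"); n=nozzles(s,zb)
    if show:
        for o in n: print(o["px"],o["ax"].round(4),"rim",o["rim"].round(4),"r%.1f yaw %.3f"%(o["rad"],o["yaw"]),o["size"])
    return s,n
def release(c,z):
    grip(.062); st("released"); line_to(P(c,.125),velocity=.2)
E
python3 - <<'E'
from arm import *
release((.4471,.0233),.0345)
s,n=look(.015)
import cv2; cv2.imwrite("pics/c4.png",cv2.resize(s["img"][210:360,240:420,::-1],None,fx=4,fy=4))
E
```

```text
released t16.6 [0.4471 0.0233 0.0345] F [0.1 0.8 0.1] M [ 0.01 -0.02  0.03] gap 0.0617 gf 0.0
[142. 322.] [0.4343 0.4573] rim [0.4331 0.4637] r33.7 yaw -0.193 [15. 46.]
[277. 183.] [0.7681 0.1511] rim [0.7726 0.1524] r36.1 yaw 1.923 [15. 45.]
[319. 237.] [0.6277 0.0639] rim [0.6278 0.0635] r24.9 yaw 0.121 [44. 15.]
[333. 318.] [0.4474 0.024 ] rim [0.4441 0.0223] r28.6 yaw 0.609 [46. 16.]
[357. 235.] [ 0.6329 -0.0159] rim [ 0.6334 -0.0155] r25.2 yaw -0.511 [16. 45.]
[397. 234.] [ 0.6368 -0.1053] rim [ 0.638  -0.1068] r26.3 yaw -0.608 [16. 45.]
```

View pics/c4.png

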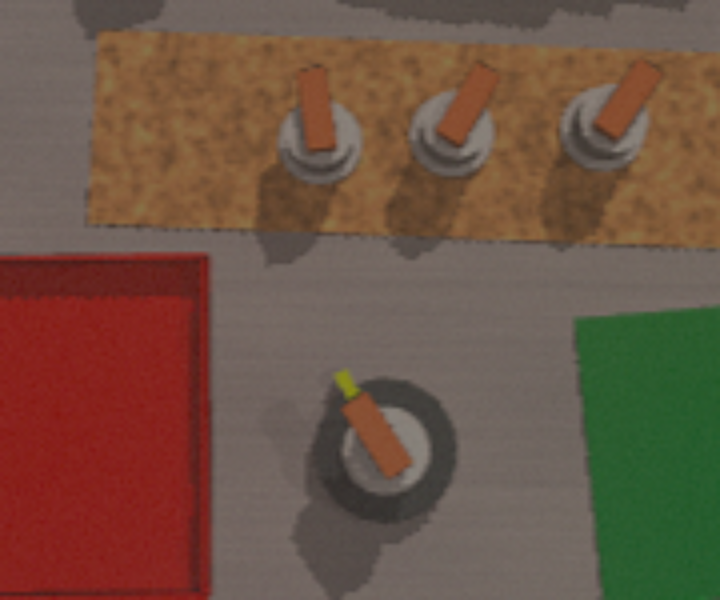

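```bash
cat >> arm.py <<'E'
import math
BC,BY,TC=np.array([.4513,-.2216]),.09,np.array([.4594,.2269])
BS=[(-.02,-.082),(-.02,0),(-.02,.082),(.045,-.041)]
TS=[(.045,.04),(-.045,.04),(.045,-.04),(-.045,-.04)]
def put(xy,zb,up=.125):
    movep(P(xy,up),rot(0)); line_to(P(xy,zb+H+.02),velocity=.2); wait(.2)
    line_to(P(xy,zb+H-.001),velocity=.03,until_force=3); st("set down")
    grip(.052); line_to(P(xy,up),velocity=.2)
def to_board(i):
    c,s=math.cos(BY),math.sin(BY); put(BC+np.array([[c,-s],[s,c]])@BS[i],.002)
def to_tray(i): put(TC+np.array(TS[i]),.004)
PIN=(.4471,.0233)
def regrasp():
    pick(PIN,YM,.0155); 
def fetch(o):
    d=o["ax"]; print("fetch",d.round(4),o["yaw"]); pick(d,o["yaw"],.002)
    movep(P(PIN,.125),rot(YM)); line_to(P(PIN,.085),velocity=.1); wait(.3)
    h=line_to(P(PIN,.062),velocity=.02,until_force=3); st("lead %s"%h); return h
E
python3 - <<'E'
from arm import *
regrasp(); to_board(0)
s,n=look(.002)
r=[o for o in n if abs(o["ax"][0]-.63)<.06 and -.2<o["ax"][1]<.21 and o["rad"]<29]
print("row",len(r))
E
```

```text
gripped t22.0 [0.4473 0.0233 0.0347] F [0.3 0.9 1.9] M [ 0.02  0.04 -0.03] gap 0.0399 gf 25.0
set down t25.2 [ 0.4384 -0.3049  0.0217] F [-0.5  1.2  5.9] M [ 0.18  0.04 -0.03] gap 0.0399 gf 25.0
[142. 322.] [0.4339 0.4623] rim [0.4325 0.4687] r34.1 yaw -0.194 [15. 46.]
[277. 183.] [0.7718 0.1525] rim [0.7767 0.1533] r36.6 yaw 1.919 [15. 44.]
[319. 237.] [0.6295 0.0633] rim [0.6297 0.0631] r25.1 yaw 0.151 [45. 16.]
[357. 235.] [ 0.6347 -0.0164] rim [ 0.6353 -0.0163] r25.5 yaw -0.528 [16. 46.]
[397. 234.] [ 0.6397 -0.108 ] rim [ 0.6399 -0.1088] r26.6 yaw -0.611 [17. 46.]
[482. 322.] [ 0.4385 -0.3031] rim [ 0.4369 -0.3094] r31.1 yaw 0.026 [44. 15.]
row 3
```

```bash
python3 - <<'E'
from arm import *
s,n=look(.002,False)
o=min(n,key=lambda o:np.hypot(*(o["ax"]-(.6296,.0632)))); print(o["rim"].round(4))
if fetch(o): raise SystemExit
wait(.2); u=np.array((np.cos(YM),np.sin(YM)))
z=seat(PIN); print("underside",z)
E
```

```text
[0.6296 0.0637]
fetch [0.6299 0.0635] 0.1273002213083277
gripped t31.1 [0.6301 0.0636 0.0213] F [-0.8 -0.1  1.7] M [-0.01  0.03 -0.05] gap 0.0400 gf 25.0
lead False t34.6 [0.4472 0.0233 0.0621] F [-0.   0.5 -1.7] M [-0.03  0.01 -0.07] gap 0.0398 gf 25.0
home? t36.4 [0.4472 0.0233 0.0346] F [ 0.  -0.2 -1.2] M [-0.01 -0.02  0.04] gap 0.0398 gf 25.0
underside 0.015603005257173109
```

```bash
python3 - <<'E'
from arm import *
release(PIN,.0345)
s,n=look(.015)
regrasp(); to_board(1)
s,n=look(.002)
o=min(n,key=lambda o:np.hypot(*(o["ax"]-(.635,-.0164))))
if np.hypot(*(o["ax"]-(.635,-.0164)))<.006 and not fetch(o):
    wait(.2); print("underside",seat(PIN))
E
```

```text
released t36.9 [0.4471 0.0233 0.0345] F [ 0.3  0.  -0. ] M [-0.04  0.01  0.04] gap 0.0620 gf 0.0
[142. 322.] [0.4343 0.4573] rim [0.4328 0.4634] r34.1 yaw -0.190 [15. 46.]
[277. 183.] [0.7681 0.151 ] rim [0.7729 0.1515] r36.0 yaw 1.918 [15. 45.]
[334. 318.] [0.4474 0.0243] rim [0.4497 0.0235] r28.3 yaw 0.578 [46. 16.]
[357. 235.] [ 0.6327 -0.0155] rim [ 0.6334 -0.0155] r25.2 yaw -0.531 [16. 46.]
[397. 234.] [ 0.6371 -0.1057] rim [ 0.638  -0.1068] r26.3 yaw -0.584 [16. 46.]
[482. 322.] [ 0.4385 -0.2986] rim [ 0.4372 -0.3049] r30.7 yaw 0.037 [44. 15.]
gripped t42.3 [0.4473 0.0233 0.0347] F [ 0.4 -0.3  2.3] M [-0.03 -0.   -0.02] gap 0.0398 gf 25.0
set down t45.2 [ 0.4311 -0.2233  0.0217] F [-1.2  0.3  4.8] M [0.12 0.04 0.05] gap 0.0397 gf 25.0
[142. 322.] [0.4339 0.4624] rim [0.4325 0.4687] r34.1 yaw -0.192 [15. 46.]
[277. 183.] [0.7718 0.1523] rim [0.7763 0.154 ] r36.5 yaw 1.918 [15. 45.]
[357. 235.] [ 0.6348 -0.0164] rim [ 0.6353 -0.0163] r25.5 yaw -0.532 [17. 46.]
[397. 234.] [ 0.6389 -0.1075] rim [ 0.64   -0.1083] r26.4 yaw -0.604 [16. 46.]
[446. 325.] [ 0.4306 -0.2213] rim [ 0.4314 -0.2265] r29.5 yaw -0.003 [16. 45.]
[482. 322.] [ 0.4383 -0.3032] rim [ 0.4367 -0.3093] r31.1 yaw 0.030 [44. 16.]
fetch [ 0.6348 -0.0164] -0.5319868593227566
gripped t50.7 [ 0.635  -0.0165  0.0213] F [ 0.  -0.7  1.7] M [ 0.07  0.03 -0.01] gap 0.0398 gf 25.0
lead False t54.5 [0.4472 0.0233 0.0621] F [-0.3 -0.3 -1.3] M [ 0.03 -0.01 -0.02] gap 0.0399 gf 25.0
home? t56.2 [0.4472 0.0233 0.0346] F [-0.8  1.2 -1.4] M [-0.05 -0.04  0.04] gap 0.0400 gf 25.0
underside 0.015613792446559787
```

```bash
python3 - <<'E'
from arm import *
release(PIN,.0345)
s,n=look(.015)
regrasp(); to_board(2)
s,n=look(.002)
o=min(n,key=lambda o:np.hypot(*(o["ax"]-(.6393,-.108))))
if np.hypot(*(o["ax"]-(.6393,-.108)))<.006 and not fetch(o):
    wait(.2); print("underside",seat(PIN))
E
```

```text
released t56.7 [0.4471 0.0233 0.0345] F [-0.7  1.3  0.9] M [-0.   -0.02  0.04] gap 0.0622 gf 0.0
[142. 322.] [0.4343 0.4572] rim [0.4328 0.4634] r34.1 yaw -0.192 [15. 46.]
[277. 183.] [0.7682 0.1512] rim [0.7726 0.1524] r36.1 yaw 1.924 [15. 45.]
[334. 318.] [0.4475 0.0244] rim [0.4467 0.0212] r29.0 yaw 0.557 [45. 16.]
[397. 234.] [ 0.6371 -0.1057] rim [ 0.6381 -0.1063] r26.1 yaw -0.585 [16. 46.]
[446. 325.] [ 0.4313 -0.2178] rim [ 0.4304 -0.223 ] r28.8 yaw -0.009 [15. 44.]
[482. 322.] [ 0.4388 -0.2985] rim [ 0.4372 -0.3049] r30.7 yaw 0.026 [44. 15.]
gripped t62.1 [0.4473 0.0233 0.0347] F [-0.  -0.1  2.1] M [ 0.04  0.1  -0.03] gap 0.0396 gf 25.0
set down t64.8 [ 0.4237 -0.1417  0.0217] F [-0.5  0.8  4.9] M [ 0.01  0.02 -0.03] gap 0.0397 gf 25.0
[142. 322.] [0.4336 0.4623] rim [0.4322 0.4684] r34.5 yaw -0.186 [15. 46.]
[277. 183.] [0.7718 0.1522] rim [0.7762 0.1536] r36.5 yaw 1.916 [15. 44.]
[397. 234.] [ 0.6392 -0.1076] rim [ 0.64   -0.1083] r26.4 yaw -0.628 [17. 44.]
[410. 328.] [ 0.4242 -0.1403] rim [ 0.4233 -0.1428] r27.6 yaw -0.025 [13. 44.]
[446. 325.] [ 0.4308 -0.2216] rim [ 0.4298 -0.2264] r29.2 yaw 0.017 [44. 16.]
[482. 322.] [ 0.4384 -0.303 ] rim [ 0.4367 -0.3093] r31.1 yaw 0.024 [44. 15.]
fetch [ 0.6392 -0.1076] -0.6278700752253374
gripped t70.3 [ 0.6394 -0.1076  0.0213] F [-1.3  0.2  1.7] M [ 0.05  0.07 -0.01] gap 0.0403 gf 25.0
lead False t74.1 [0.4472 0.0233 0.0621] F [ 0.5  0.1 -0.7] M [ 0.01 -0.03  0.01] gap 0.0397 gf 25.0
home? t75.8 [0.4472 0.0233 0.0346] F [-0.2 -0.6 -0.6] M [-0.02  0.03 -0.03] gap 0.0398 gf 25.0
underside 0.015609386697690911
```

```bash
python3 - <<'E'
from arm import *
import cv2
release(PIN,.0345)
s,n=look(.015)
d=snapshot("side"); cv2.imwrite("pics/c5.png",cv2.resize(d["img"][150:300,255:455,::-1],None,fx=4,fy=4)); np.savez("side5.npz",**d)
E
```

```text
released t76.3 [0.4471 0.0233 0.0345] F [ 0.4 -0.2  0.3] M [-0.03 -0.04  0.03] gap 0.0619 gf 0.0
[142. 322.] [0.4344 0.4572] rim [0.4328 0.4634] r34.1 yaw -0.197 [15. 46.]
[277. 183.] [0.7682 0.1508] rim [0.7731 0.1511] r35.9 yaw 1.917 [15. 44.]
[333. 318.] [0.4477 0.0245] rim [0.4476 0.0237] r26.7 yaw 0.577 [45. 16.]
[410. 328.] [ 0.4248 -0.1378] rim [ 0.424  -0.1405] r27.2 yaw -0.025 [13. 44.]
[446. 325.] [ 0.431  -0.2182] rim [ 0.4304 -0.223 ] r28.8 yaw 0.020 [15. 44.]
[482. 322.] [ 0.4386 -0.2987] rim [ 0.4374 -0.305 ] r30.7 yaw 0.033 [44. 15.]
```

View pics/c5.png

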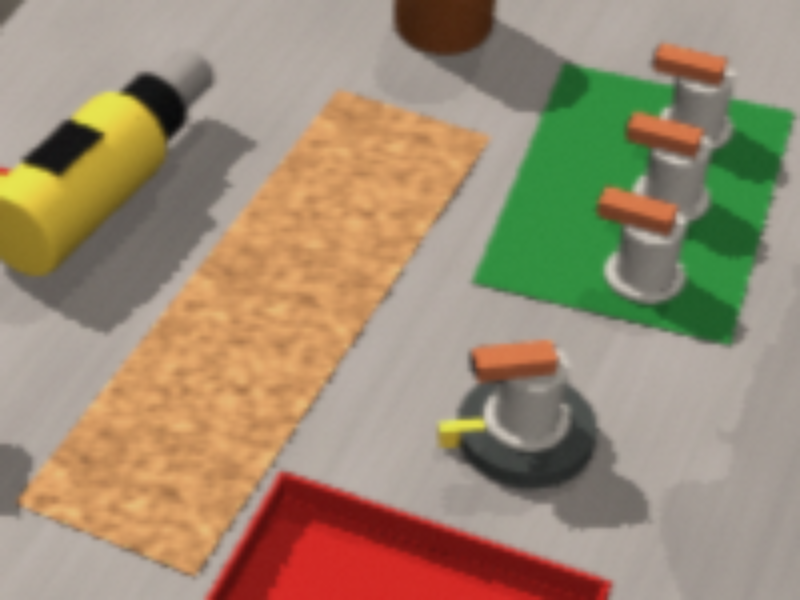

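```bash
python3 - <<'E'
from arm import *
import cv2
regrasp(); to_board(3)
s,n=look(.002)
cv2.imwrite("pics/end.png",s["img"][:,:,::-1])
E
```

```text
gripped t81.7 [0.4473 0.0233 0.0347] F [0.8 0.6 2.6] M [ 0.04  0.04 -0.  ] gap 0.0399 gf 25.0
set down t84.8 [ 0.4995 -0.2583  0.0217] F [-1.3 -0.6  6.2] M [ 0.16  0.11 -0.  ] gap 0.0399 gf 25.0
[142. 322.] [0.4338 0.4623] rim [0.4325 0.4687] r34.1 yaw -0.191 [15. 46.]
[277. 183.] [0.7718 0.1526] rim [0.7767 0.1533] r36.6 yaw 1.924 [15. 46.]
[410. 328.] [ 0.4241 -0.1403] rim [ 0.4229 -0.1427] r27.6 yaw -0.021 [13. 44.]
[446. 325.] [ 0.4307 -0.2215] rim [ 0.431  -0.2264] r29.5 yaw 0.010 [44. 16.]
[461. 294.] [ 0.4994 -0.2568] rim [ 0.4989 -0.2621] r30.0 yaw 0.039 [43. 16.]
[482. 322.] [ 0.4382 -0.3033] rim [ 0.4367 -0.3093] r31.1 yaw 0.033 [44. 16.]
```

View pics/end.png

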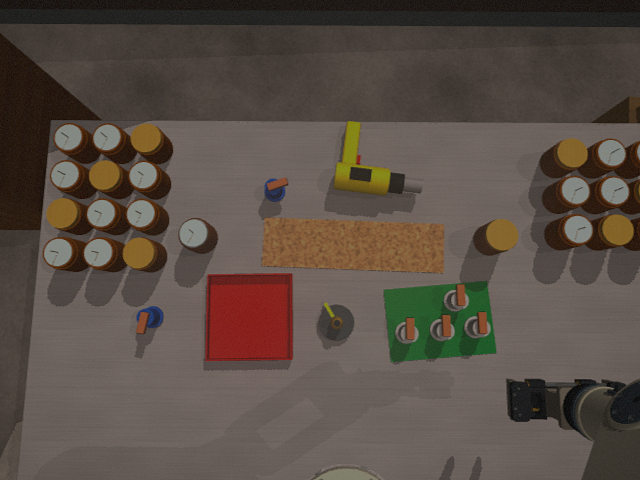

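All four row nozzles stand upright on the green board at pixels (410,328), (446,325), (461,294) and (482,322). The mat is empty, and the jars, the gun and the blue look-alikes have not moved.

```bash
python3 -c "
from rig import *
wait(.5); print(hand_in())"
```

```text
the job is handed in; nothing more can be done
None
```

I've handed the job in: all four nozzles in the row (places 1–4; place 5 was empty) slid fully home in left-to-right order, were let go pointing at the yellow mark, and now stand upright on the green board; none stuck, so the red tray stays empty.

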